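# Dispense one sample-pot cap and slide it into the empty tray

## Task

Press the plunger of the cap dispenser all the way down once so that a single cap slides out, and let the plunger come back up. Then push that cap sideways along the ledge with the fingertips until it lies flat and wholly inside the empty tray, and move clear. Do not lift or tip the cap, dispense no second one, and leave the cap waiting in the other tray and the jar, bottle and bowl where they are.

Things in the scene. Friction and masses are not known exactly. Their poses are not given: they have to be found in the camera images.
- dispenser: Fixed cap dispenser. Origin on the counter under the axis of its magazine: a clear square tube, walls up to 44 mm high, 45 mm wide outside, holding three stacked caps (top one at 52 mm). Own z up; -x points to the outlet side, +x to the plunger (x = +64 mm, on a white housing 52 mm high); y runs along the ledge. Pressing the plunger shoves the lowest cap out; once it is up again the next cap drops, ready for another press.
- ledge (a point): Middle of the flat ledge in front of the magazine, on its surface, 10 mm above the counter, at dispenser x = -45.5 mm, y = 0. The ledge runs along dispenser y, 48 mm wide between fences 4 mm high, straight on into both trays (centres at y = +85 and -85 mm, same floor level; end stops 4 mm high at y = +115 and -115 mm). A dispensed cap comes to rest here, within about 8 mm.
- plunger (a joint): How far the plunger is pressed down, m: 0 is up, 0.020 is fully down. A spring brings it back; it takes about 2 N at first and 7 N at the bottom. Under 0.018 the cap may not come out completely.
- plunger_top (a point): Centre of the flat top of the plunger's black button, 32 mm in diameter and 10 mm thick, facing up; 84 mm above the counter when up, 64 mm when fully down. Moves with the plunger.
- cap_bottom_centre (a point): Centre of the lowest cap in the magazine, the one that the first press dispenses: ribbed white plastic screw cap, a disc of 34 mm diameter and 14 mm height, 14 g, closed end up. Its centre is 7 mm above its underside.
- cap_middle_centre (a point): Centre of the second cap in the magazine, same kind; it must stay in the magazine.
- cap_top_centre (a point): Centre of the top cap in the magazine, same kind; it must stay in the magazine.
- tray_empty: The empty one of two fixed trays at the ends of the ledge, on either side of the outlet. Origin on the counter under its centre; axes parallel to the dispenser's. Floor 10 mm above the counter, level with the ledge, 48 mm wide along x between 4 mm fences, 60 mm long along y; open towards the outlet, closed at the far side by a 4 mm high end stop.
- tray_full: The other tray, of the same shape, on the other side of the outlet, with a cap waiting in it. Origin and axes as for the empty tray.
- cap_waiting_centre (a point): Centre of the loose cap waiting in the other tray, same kind and size as the rest; leave it alone.
- jar: Small capped glass jar, 42 mm in diameter, 55 mm high, loose, beside the dispenser. Origin at the centre of its underside.
- bottle: White capped bottle, 52 mm in diameter, 115 mm high, loose, beside the dispenser. Origin at the centre of its underside.
- bowl: Steel bowl, 90 mm in diameter, 35 mm high, loose, behind the plunger side of the dispenser. Origin at the centre of its underside.
Not all that is in view belongs to the job. There is more than one size of the jar; the one meant has the size given above.

How it is judged:
By the outcome, as a careful person would: the job done as asked, in the order asked, and still so for the second after the job is handed in, with the robot touching nothing.
It also fails if it takes over 45 s, if anything falls off the work surface, if the arm or the gripper's body presses on something with over 40 N, if the wrist force passes 120 N, or if a joint passes its speed limit or range.

## Robot

A 6-joint arm with a two-finger parallel gripper is mounted at the origin on the work surface. World frame = base frame: x ahead of the robot, y to its left, z up, the work surface at z = 0. Lengths are in m, angles in degrees, forces in N, time in s.
With the tool pointing down it reaches from about 0.3 to 0.75 m from the base axis. Payload 8.5 kg.
Tool frame: the origin (TCP) lies at the very end of the fingers, on their centre line; the grasp point (between the pads) lies 19 mm behind it (env.grip_point_offset is the distance from the TCP to the grasp point, in m); z points along the fingers, y is the direction in which the jaws open and shut (so a half turn about z gives the same grasp; the last joint's range is limited). The gripper opens to 85 mm and grips with 20 to 120 N. Pads are 22 mm wide; open, the fingers measure 114 mm over their backs; the gripper's body (76 mm by 85 mm) begins 54 mm behind the grasp point. The pads swing forward as they close: fully open they stand 13 mm farther back than shut.
Start: joints at [55.445, 21.807, 74.336, -0, 83.858, -12.336], TCP at [0.208, 0.509, 0.231] pointing down, gripper open.
Joint ranges: [-178.18, 178.18], [-50.72, 133.34], [12.68, 142.11], [-81.47, 261.47], [9.98, 163.14], [-165.26, 165.26]. Speed limits (degrees/s): [136.94, 136.94, 180, 180, 180, 180].

## Interface

Orientations are given as a 3x3 rotation matrix whose columns are the frame's x, y, z axes.
In Python, from rig import env gives the robot as it stands.
- The arm moves only by the tool move_arm, never from a script. Its argument "moves" is a list of rows, each a list of 4 numbers: the shift along the tool's x, y, z in mm, then the turn about the tool's z in rad. In form: [[tx, ty, tz, spin], ...]. A call has 1 to 20 rows; each row is the pose to reach, as a shift and turn from the pose commanded when the call began, along the tool's axes at that moment; what a row does not reach only later rows make up. A row lasts 1/10 s, in which the tool goes at most 50 mm and 8.59 degrees, less where a joint would pass 70% of its speed; a pose out of reach is approached as far as the arm can. A call with a gripper value outside its range is refused whole. "grip" is the closure, from 0 (fully open) to 1 (shut), set as the call begins (left out, the last holds). The fingers move at their own pace and stop on an object; "grip_force" is the grip in N (left out, the last holds). Time passes only in rows, so rows that repeat a pose let the fingers close. It gives the time, the measured TCP pose, the force and the opening at its end, in the units of the state.
- env.observe(): the state, without advancing time (a new reading comes with each control period).
- env.get_image(name): name is "scene" or "top" or "wrist"; returns the picture (480x640x3 uint8, red, green, blue); there is no depth.
- env.get_calibration(name): a dict with "fovy" (degrees; the focal length in pixels is half the picture's height over the tangent of half this angle, whatever the lens; pixels are square), "cx", "cy" (the principal point, pixels), "k1" (the pictures are not rectified: a ray, as slopes to the right and down, at radius r is drawn at 1 + k1 r^2 times it, then the intrinsics apply), "extrinsics" (4x4, takes a point from world to camera coordinates); the wrist camera has in their place "tool_from_camera" (4x4, takes a point from camera to tool coordinates, whose origin is the TCP and whose axes are the flange's). Camera axes: x right, y up, looking along -z (the intrinsics and any distortion apply to the point x, -y, -z); pixel columns grow to the right and rows downward; lengths in m; the calibration is good to about 2 mm. A picture is of the moment at which its call begins: read the wrist's pose just before it. get_calibration takes no time and is no camera call.
- env.close_job(): hands the job in, once; it reports no verdict.
Trained networks look in the newest picture that a camera, given by its name, has taken for a name from the list of things; names that differ only in an ending like _2 or _b are one class to them, and where a whole thing is asked for, a point or a joint stands for the part that bears it (a point fixed in the world has none). Each returns a list of dicts, best first, with "conf" (0 to 1); they miss things now and then, are a little off and sometimes report something else, mostly with a low value. They report only what shows in the picture. A call takes as long as a camera call. They do not tell look-alikes from the thing itself.
- env.silhouettes(camera, name): "region" (480x640 bool, what is visible of it) and "point" ([row, column] in pixels, amid what is visible of it).
- env.tip_of(camera, name): "point" ([row, column] in pixels: a listed point, or the origin of a listed thing).
The state is a dict: "time_s": time; "q": joint angles; "qvel": joint speeds; "joint_efforts": joint torques, N m; "position": TCP position; "tool_rot": TCP orientation; "ft_force": force on the tool from outside, world axes, zero at the start; "wrist_torque": the same for the moment, N m; "grip_width": finger opening in m.
Only numpy, scipy, OpenCV 4.12 (cv2) and the standard library are available. Lean on these libraries where they do the work, as an engineer would, in place of code of your own. Each camera call takes 0.05 s, during which the arm holds its last target.

## Working session

There is one attempt and no reset: what is moved stays moved. The work goes in short steps, Python scripts to look and compute and a tool call to move; the robot and the scene stay as the last step left them, time stands still between calls to the robot, and variables do not carry over. Pictures are saved under pics/ and viewed, and the job is handed in when it is done.

Besides the shell and the picture viewer there is one more tool, called as a command line: name --pt "numbers of a row" for each row, then --argument value for the rest. move_arm: Moves the arm, as the interface text tells. Its arguments: {"type":"object","properties":{"moves":{"type":"array"},"grip":{"type":"number"},"grip_force":{"type":"number"}},"required":["moves"]}

```bash
mkdir -p pics; ls; python3 - <<'E'
from rig import env
import cv2
s=env.observe();print(s['time_s'],s['position'],s['tool_rot'],s['grip_width'])
for n in ['scene','top','wrist']:
    cv2.imwrite(f'pics/{n}0.png',env.get_image(n)[:,:,::-1]); print(n,env.get_calibration(n))
E
```

```text
pics
0.0 [0.20781709 0.50891315 0.23069758] [[-9.25745184e-01  3.78147040e-01 -8.18526681e-04]
 [ 3.78147810e-01  9.25744425e-01 -1.22210801e-03]
 [ 2.95609986e-04 -1.44088467e-03 -9.99998918e-01]] 0.08554779318104226
scene {'fovy': 43.07902904747302, 'cx': 317.1119196301139, 'cy': 232.945910621401, 'k1': -0.16732040699365294, 'extrinsics': array([[ 0.75852277,  0.65163189, -0.00436883, -0.44405336],
       [-0.47461027,  0.55703244,  0.68151299,  0.16428536],
       [ 0.44652918, -0.51486963,  0.73179297, -1.12956657],
       [ 0.        ,  0.        ,  0.        ,  1.        ]])}
top {'fovy': 55.52216845383543, 'cx': 323.73255057350616, 'cy': 239.20285042679077, 'k1': 0.012777861602051951, 'extrinsics': array([[ 0.00689229, -0.9999574 ,  0.0061389 ,  0.06822198],
       [ 0.9897825 ,  0.00769624,  0.14237755, -0.55163956],
       [-0.14241873,  0.00509487,  0.98979339, -0.65539637],
       [ 0.        ,  0.        ,  0.        ,  1.        ]])}
wrist {'fovy': 62.85742186689351, 'cx': 320.23099763101163, 'cy': 243.81262917283283, 'k1': -0.03518110936457136, 'tool_from_camera': array([[-1.21513463e-03,  9.66034607e-01,  2.58409873e-01,
         6.46144308e-02],
       [ 9.99999181e-01,  1.06983375e-03,  7.02903514e-04,
        -7.64493434e-04],
       [ 4.02573517e-04,  2.58410515e-01, -9.66035115e-01,
        -1.41604438e-01],
       [ 0.00000000e+00,  0.00000000e+00,  0.00000000e+00,
         1.00000000e+00]])}
```

View pics/scene0.png

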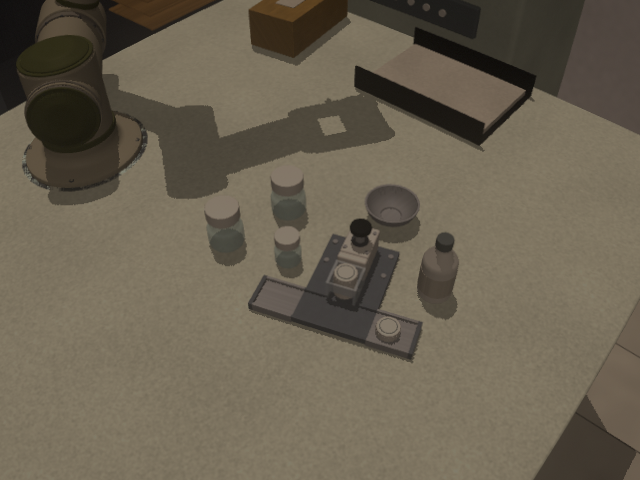

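View pics/top0.png

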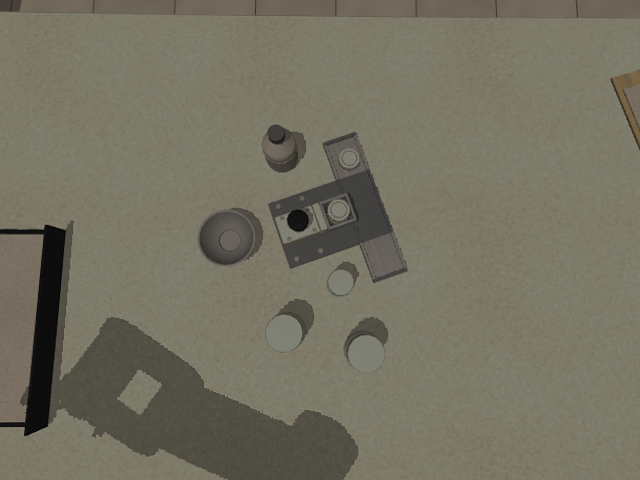

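```bash
python3 - <<'E'
from rig import env
for n in ['top','scene']:
  for t in ['dispenser','ledge','plunger_top','cap_top_centre','cap_waiting_centre','tray_empty','tray_full','jar','bottle','bowl']:
    print(n,t,[(d['point'],round(d['conf'],2)) for d in env.tip_of(n,t)])
E
```

```text
top dispenser [([213.6, 337.0], 0.61), ([256.8, 382.0], 0.27)]
top ledge [([214.9, 336.2], 0.71), ([204.8, 365.0], 0.59), ([209.7, 336.6], 0.52)]
top plunger_top [([222.3, 299.9], 0.65)]
top cap_top_centre [([209.9, 338.8], 0.8)]
top cap_waiting_centre [([160.9, 347.5], 0.55)]
top tray_empty [([253.9, 383.7], 0.89), ([211.9, 339.0], 0.24)]
top tray_full [([164.2, 349.3], 0.78)]
top jar [([282.1, 340.7], 0.91), ([331.5, 288.0], 0.69), ([349.4, 362.5], 0.58), ([205.5, 362.0], 0.49)]
top bottle [([160.1, 279.6], 0.9)]
top bowl [([239.0, 233.4], 0.97)]
scene dispenser [([294.4, 342.7], 0.81), ([215.8, 391.3], 0.64)]
scene ledge [([313.6, 332.1], 0.94)]
scene plunger_top [([225.0, 360.0], 0.88)]
scene cap_top_centre [([272.0, 344.2], 0.57), ([217.5, 389.5], 0.28)]
scene cap_waiting_centre [([326.4, 386.3], 0.71)]
scene tray_empty [([300.8, 277.0], 0.79)]
scene tray_full [([334.7, 390.9], 0.63), ([294.2, 341.3], 0.44)]
scene jar [([209.9, 287.8], 0.96), ([240.3, 227.0], 0.89), ([258.2, 291.4], 0.64)]
scene bottle [([289.5, 430.9], 0.57)]
scene bowl [([218.0, 390.9], 0.6)]
```

```bash
cat > h.py <<'E'
import numpy as np, cv2
from scipy.optimize import least_squares
from rig import env
def proj(P,c,E=None):
    P=np.atleast_2d(P);E=c['extrinsics'] if E is None else E
    q=P@E[:3,:3].T+E[:3,3]; u=q[:,0]/-q[:,2]; v=-q[:,1]/-q[:,2]
    f=240/np.tan(np.radians(c['fovy'])/2); r2=u*u+v*v; k=1+c['k1']*r2
    return np.c_[c['cy']+f*v*k, c['cx']+f*u*k]   # row,col
def disp(p,L):
    c,s=np.cos(p[2]),np.sin(p[2]); L=np.atleast_2d(L)
    return np.c_[p[0]+c*L[:,0]-s*L[:,1],p[1]+s*L[:,0]+c*L[:,1],L[:,2]]
def wristE():
    s=env.observe(); T=np.eye(4);T[:3,:3]=s['tool_rot'];T[:3,3]=s['position']
    return np.linalg.inv(T@env.get_calibration('wrist')['tool_from_camera'])
def ray2z(rc,c,z,E=None):
    E=c['extrinsics'] if E is None else E
    f=lambda xy: (proj([[xy[0],xy[1],z]],c,E)[0]-rc)
    return least_squares(f,[0.45,0.1] if E is c['extrinsics'] else (np.linalg.inv(E)[:2,3])).x
E
cat > fit.py <<'E'
from h import *
L={'ledge':(-.0455,0,.010),'pt':(.064,0,.084),'ct':(0,0,.045+.0),'te':(0-.0455,.085,.010),'tf':(-.0455,-.085,.010)}
L['ct']=(0,0,.045)
obs=[('top','ledge',(204.8,365)),('top','pt',(222.3,299.9)),('top','ct',(209.9,338.8)),('top','te',(253.9,383.7)),('top','tf',(164.2,349.3)),
('scene','ledge',(313.6,332.1)),('scene','pt',(225,360)),('scene','ct',(272,344.2)),('scene','te',(300.8,277)),('scene','tf',(334.7,390.9))]
C={n:env.get_calibration(n) for n in('top','scene')}
def res(p): return np.concatenate([proj(disp(p,L[k]),C[n])[0]-o for n,k,o in obs])
b=None
for y in np.arange(-3,3.1,1):
    r=least_squares(res,[.45,.05,y],loss='soft_l1')
    if b is None or r.cost<b.cost:b=r
if __name__=='__main__':
    print(b.x,np.degrees(b.x[2]),b.cost)
    for o,e in zip(obs,res(b.x).reshape(-1,2)): print(o[:2],e.round(1))
    # corner overlay
    K=np.array([(-.0455+sx*.024,sy*.115,.014) for sx,sy in((-1,-1),(-1,1),(1,1),(1,-1))])
    K2=np.array([(sx*.0225,sy*.0225,.044) for sx,sy in((-1,-1),(-1,1),(1,1),(1,-1))])
    K3=np.array([(.064+.016*np.cos(a),.016*np.sin(a),.084) for a in np.arange(0,6.3,.3)])
    for n in C:
        im=cv2.resize(cv2.imread(f'pics/{n}0.png'),None,fx=3,fy=3,interpolation=cv2.INTER_CUBIC)
        for k,col in((K,(0,255,0)),(K2,(0,0,255)),(K3,(255,255,0))):
            q=proj(disp(b.x,k),C[n])[:,::-1]*3+1
            cv2.polylines(im,[q.round().astype(int)],True,col,1)
        m=(proj(disp(b.x,(-.02,0,.02)),C[n])[0]*3).astype(int)
        cv2.imwrite(f'pics/{n}_fit.png',im[m[0]-290:m[0]+290,max(0,m[1]-380):m[1]+380]*1)
E
python3 fit.py
```

```text
[0.59429142 0.04825254 1.92140122] 110.08818040980023 18.84500787134477
('top', 'ledge') [1.1 0.4]
('top', 'pt') [-2.4 -1.1]
('top', 'ct') [0.9 0.9]
('top', 'te') [1.6 0.5]
('top', 'tf') [-6.4 -2.1]
('scene', 'ledge') [1.3 0.7]
('scene', 'pt') [ 0.8 -0.7]
('scene', 'ct') [ 3.7 -0.1]
('scene', 'te') [-2.8  0.2]
('scene', 'tf') [-2.4  0. ]
```

View pics/top_fit.png

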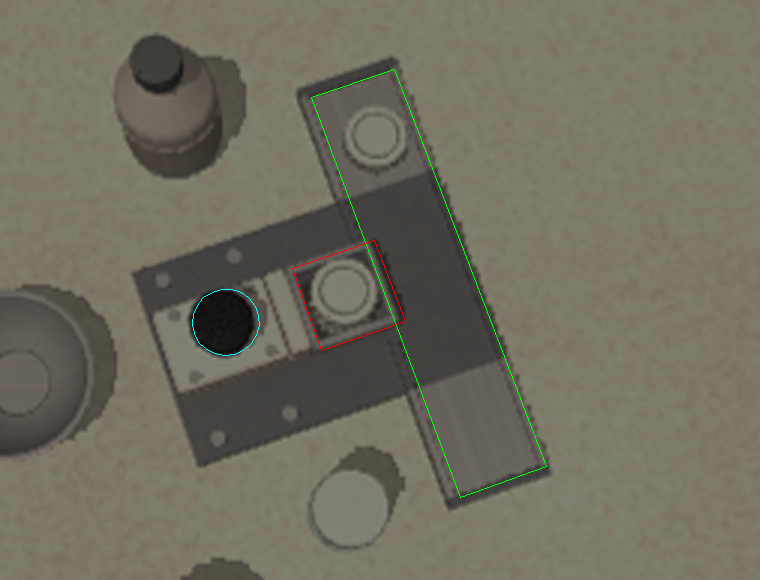

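View pics/scene_fit.png

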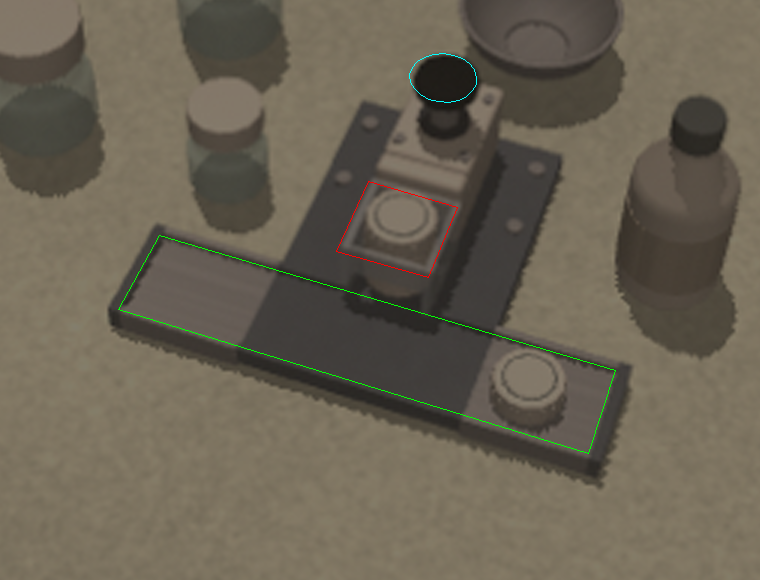

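```bash
cat > o.py <<'E'
E
python3 - <<'E'
from fit import *
p=b.x
for n in C:
  for lbl,q in(('cap_t at z52',0),): pass
c=C['top']
print('button',ray2z((221,298.5),c,.084),'fit',disp(p,(.064,0,.084)))
print('waiting',ray2z((158,348.5),c,.024), 'captop',ray2z((209.9,338.8),c,.052))
E
```

```text
button [0.57074137 0.10881028] fit [[0.5723096  0.10835911 0.084     ]]
waiting [0.68473325 0.03350861] captop [0.59415457 0.0498945 ]
```

```bash
cat > mv.py <<'E'
import sys; from h import *
def shift(target,ang=None):
    s=env.observe(); R=s['tool_rot']; d=R.T@(np.array(target)-s['position'])*1000
    out='shift mm %s'%d.round(1)
    if ang is not None:
        a=np.arctan2(R[1,0],R[0,0]); sp=-(ang-a); sp=(sp+np.pi)%(2*np.pi)-np.pi; out+=' spin %.4f'%sp
    print(out, 'from',s['position'].round(4),'t',round(s['time_s'],2),'F',s['ft_force'].round(1),'w',round(s['grip_width'],4))
E
python3 - <<'E'
from mv import *; from fit import b
p=b.x; t=disp(p,(.02,.03,.231))[0]; print(t); shift(t,p[2]+np.pi/2)
E
```

```text
[0.55924714 0.05673187 0.231     ]
shift mm [-4.963e+02 -2.860e+02  3.000e-01] spin -0.7384 from [0.208  0.5091 0.2313] t 1.15 F [-0.5  0.1 -0.5] w 0.0852
```

move_arm --pt "-40 -23 0 -0.06" --pt "-80 -46 0 -0.12" --pt "-120 -69 0 -0.18" --pt "-160 -92 0 -0.24" --pt "-200 -115 0 -0.3" --pt "-240 -138 0 -0.36" --pt "-280 -161 0 -0.42" --pt "-320 -184 0 -0.48" --pt "-360 -207 0 -0.54" --pt "-400 -230 0 -0.6" --pt "-440 -253 0 -0.66" --pt "-475 -274 0 -0.71" --pt "-496 -286 0 -0.738" --pt "-496 -286 0 -0.738" --pt "-496 -286 0 -0.738" --pt "-496 -286 0 -0.738" --pt "-496 -286 0 -0.738" --grip 1

```text
time_s: 2.85
position: [0.5585, 0.0578, 0.2316]
tool_rot: [[-0.939, -0.344, 0.0], [-0.344, 0.939, 0.0], [-0.0, -0.0, -1.0]]
ft_force: [0.7, 0.1, -0.1]
grip_width: -0.0003
```

```bash
python3 - <<'E'
from mv import *; from fit import b
p=b.x; t=disp(p,(.02,.03,.231))[0]; shift(t,p[2]+np.pi/2)
E=wristE(); np.save('E1.npy',E)
cv2.imwrite('pics/w1.png',env.get_image('wrist')[:,:,::-1])
for t in ['plunger_top','cap_top_centre','cap_waiting_centre','ledge','tray_empty','tray_full']:
    print(t,[(d['point'],round(d['conf'],2)) for d in env.tip_of('wrist',t)])
c=env.get_calibration('wrist')
im=cv2.imread('pics/w1.png')
K=np.array([(-.0455+sx*.024,sy*.115,.014) for sx,sy in((-1,-1),(-1,1),(1,1),(1,-1))])
K2=np.array([(sx*.0225,sy*.0225,.044) for sx,sy in((-1,-1),(-1,1),(1,1),(1,-1))])
K3=np.array([(.064+.016*np.cos(a),.016*np.sin(a),.084) for a in np.arange(0,6.3,.3)])
for k,col in((K,(0,255,0)),(K2,(0,0,255)),(K3,(255,255,0))):
    cv2.polylines(im,[proj(disp(p,k),c,E)[:,::-1].round().astype(int)],True,col,1)
cv2.imwrite('pics/w1o.png',im)
E
```

```text
shift mm [-0.4 -1.3  0.6] spin 0.0008 from [0.5585 0.0578 0.2316] t 2.85 F [ 0.7  0.1 -0.1] w -0.0003
plunger_top []
cap_top_centre [([254.3, 297.8], 0.94)]
cap_waiting_centre [([325.6, 252.0], 0.89)]
ledge [([243.6, 254.3], 0.72), ([251.3, 300.7], 0.42)]
tray_empty [([151.2, 251.3], 0.77)]
tray_full [([322.4, 259.3], 0.68)]
```

View pics/w1o.png

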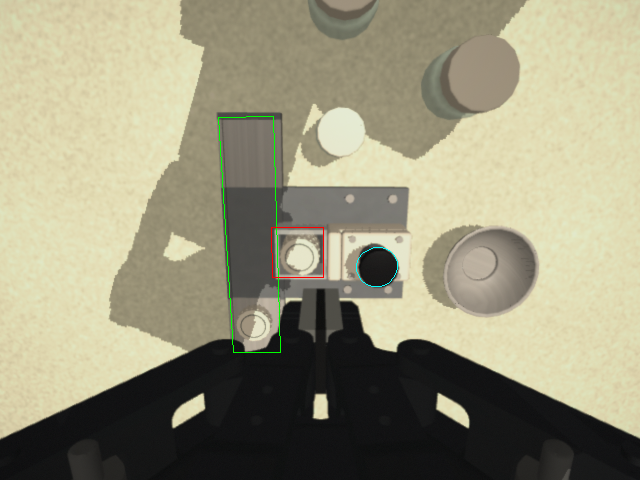

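```bash
python3 - <<'E'
import cv2
im=cv2.imread('pics/w1.png')[100:360,205:425]
a=cv2.resize(im[:140],None,fx=3.6,fy=3.6,interpolation=cv2.INTER_CUBIC);cv2.imwrite('pics/w1a.png',a)
a=cv2.resize(im[110:],None,fx=3.6,fy=3.6,interpolation=cv2.INTER_CUBIC);cv2.imwrite('pics/w1b.png',a)
E
```

```text
(no output)
```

View pics/w1a.png

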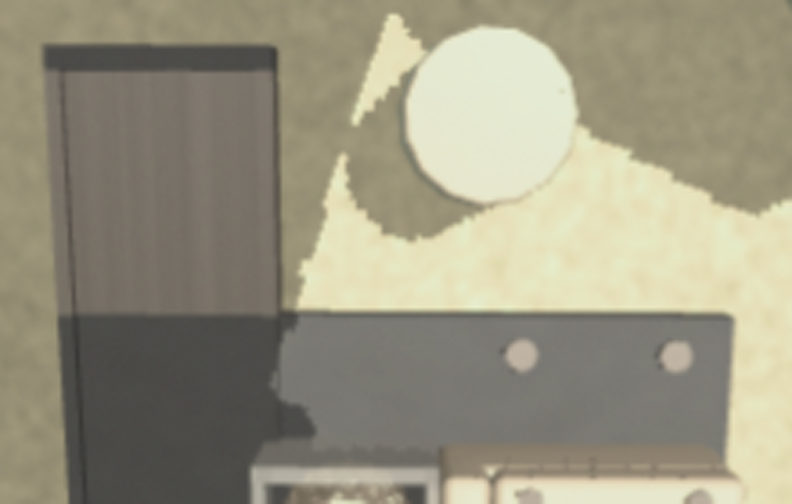

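View pics/w1b.png

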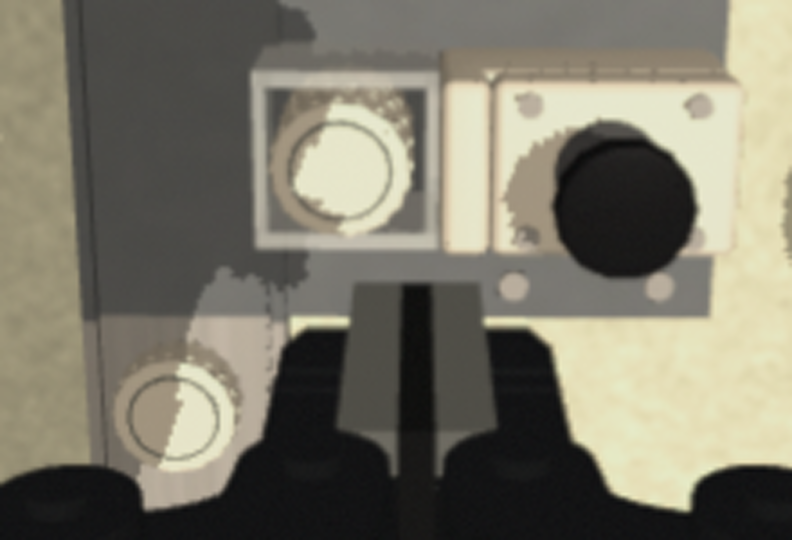

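```bash
cat > fit2.py <<'E'
from h import *
E=np.load('E1.npy'); c=env.get_calibration('wrist')
L=np.array([(-.0695,.115,.010),(-.0695,.055,.010),(-.0225,.0225,.044),(.0225,.0225,.044),(-.0225,-.0225,.044),(.0225,-.0225,.044),(.064,0,.084),(-.0695,-.055,.010)])
O=np.array([(119.4,222.2),(187.8,226.1),(230,275),(230,326.7),(278.9,275.8),(278.3,327.2),(267.5,378.9),(298,232.2)])
f=lambda p:(proj(disp(p,L),c,E)-O).ravel()
r=least_squares(f,[.594,.048,1.92],loss='soft_l1'); P=r.x
if __name__=='__main__':
    print(P,np.degrees(P[2]));print(f(P).reshape(-1,2).round(1))
    print('button',disp(P,(.064,0,.084)), 'direct',ray2z(O[6],c,.084,E))
    w=ray2z((210+415/3.6,205+175/3.6),c,.024,E); d=w-P[:2]; cs,sn=np.cos(P[2]),np.sin(P[2]); print('waiting local',cs*d[0]+sn*d[1],-sn*d[0]+cs*d[1])
    top=env.get_calibration('top');print(proj(disp(P,[(.064,0,.084),(-.0455,0,.01),(0,0,.052)]),top))
E
python3 fit2.py
```

```text
[0.59517159 0.05177384 1.92584462] 110.34276872174432
[[ 0.2 -0.2]
 [-0.5  0.1]
 [-0.5 -1. ]
 [-0.7 -0.3]
 [-0.   0. ]
 [ 0.4 -0.8]
 [ 1.3  1.7]
 [ 0.   1.4]]Traceback (most recent call last):
  File "fit2.py", line 9, in <module>
    print('button',disp(P,(.064,0,.084)), 'direct',ray2z(O[6],c,.084,E))
                                                   ~~~~~^^^^^^^^^^^^^^^
  File "h.py", line 18, in ray2z
    return least_squares(f,[0.45,0.1] if E is c['extrinsics'] else (np.linalg.inv(E)[:2,3])).x
                                              ~^^^^^^^^^^^^^^
KeyError: 'extrinsics'
```

```bash
sed -i "s/E is c\['extrinsics'\]/'extrinsics' in c/" h.py; sed -i "s/E=c\['extrinsics'\] if E is None/E=c['extrinsics'] if E is None/" h.py; python3 fit2.py; python3 - <<'E'
from mv import *; from fit2 import P
shift(disp(P,(.064,0,.100))[0],P[2]+np.pi/2)
E
```

```text
[0.59517159 0.05177384 1.92584462] 110.34276872174432
[[ 0.2 -0.2]
 [-0.5  0.1]
 [-0.5 -1. ]
 [-0.7 -0.3]
 [-0.   0. ]
 [ 0.4 -0.8]
 [ 1.3  1.7]
 [ 0.   1.4]]
button [[0.57292291 0.11178214 0.084     ]] direct [0.57239661 0.11011541]
waiting local -0.04836332730376827 -0.07782428363269933
[[219.48495259 296.44741512]
 [205.20912198 363.19423644]
 [209.22943201 337.55695059]]
shift mm [-31.9  46.6 131.4] spin -0.0046 from [0.5589 0.057  0.2314] t 3.2 F [ 0.5  0.  -1. ] w 0.0
```

move_arm --pt "-15 22 30 0" --pt "-30 45 60 0" --pt "-30 45 90 0" --pt "-30 45 115 0" --pt "-30 45 130 0" --pt "-30 45 138 0" --pt "-30 45 140 0" --pt "-30 45 140 0"

```text
time_s: 4.0
position: [0.572, 0.1093, 0.0918]
tool_rot: [[-0.939, -0.343, 0.001], [-0.343, 0.939, -0.0], [-0.001, -0.0, -1.0]]
ft_force: [-0.5, 0.9, 0.9]
grip_width: 0.0
```

```bash
python3 - <<'E'
from mv import *; from fit2 import P
shift([.572,.110,.064])
im=env.get_image('wrist'); cv2.imwrite('pics/w2.png',im[:,:,::-1])
cv2.imwrite('pics/s2.png',cv2.resize(env.get_image('scene')[160:370,220:480,::-1],None,fx=2.8,fy=2.8,interpolation=cv2.INTER_CUBIC))
E
```

```text
shift mm [-0.2  0.6 27.8] from [0.572  0.1093 0.0918] t 4.0 F [-0.5  0.9  0.9] w 0.0
```

View pics/w2.png

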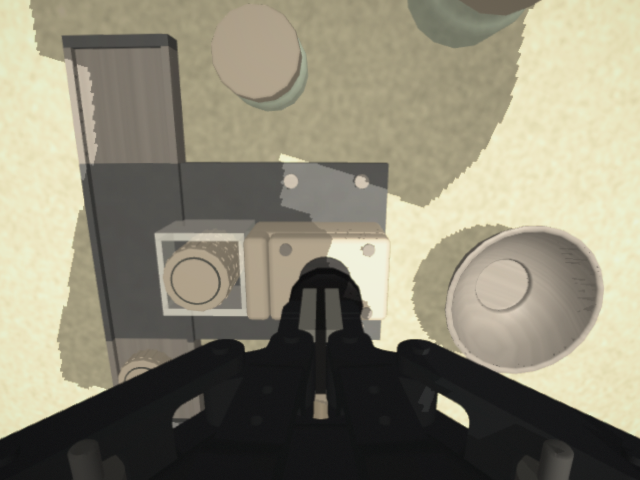

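View pics/s2.png

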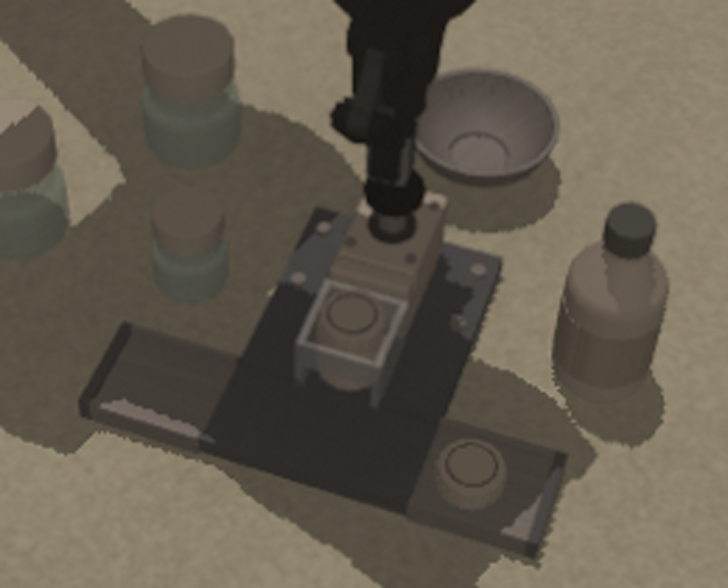

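move_arm --pt "0 1 4 0" --pt "0 1 8 0" --pt "0 1 11 0" --pt "0 1 14 0" --pt "0 1 17 0" --pt "0 1 20 0" --pt "0 1 23 0" --pt "0 1 26 0" --pt "0 1 27 0" --pt "0 1 27 0" --pt "0 1 27 0"

```text
time_s: 5.2
position: [0.5716, 0.1104, 0.0647]
tool_rot: [[-0.939, -0.343, 0.001], [-0.343, 0.939, 0.0], [-0.001, -0.0, -1.0]]
ft_force: [-0.7, -0.2, 7.0]
grip_width: -0.0
```

move_arm --pt "0 0 0.5 0" --pt "0 0 1 0" --pt "0 0 1 0" --pt "0 0 1 0"

```text
time_s: 5.6
position: [0.5716, 0.1104, 0.064]
tool_rot: [[-0.939, -0.343, 0.001], [-0.343, 0.939, 0.0], [-0.001, -0.0, -1.0]]
ft_force: [-2.4, 0.3, 8.3]
grip_width: -0.0003
```

```bash
python3 - <<'E'
from mv import *
shift([.572,.110,.064])
cv2.imwrite('pics/s3.png',cv2.resize(env.get_image('scene')[160:370,220:480,::-1],None,fx=2.8,fy=2.8,interpolation=cv2.INTER_CUBIC))
E
```

```text
shift mm [-0.2 -0.5  0. ] from [0.5716 0.1104 0.064 ] t 5.6 F [-2.4  0.3  8.3] w -0.0003
```

View pics/s3.png

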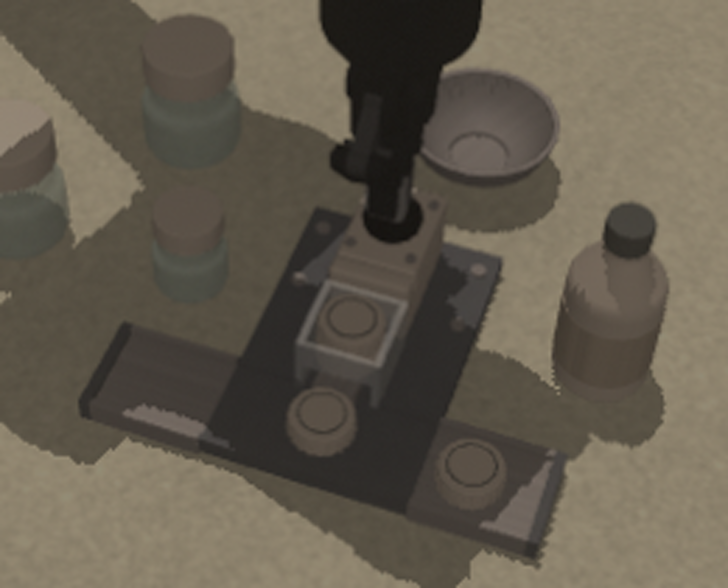

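move_arm --pt "0 0 -5 0" --pt "0 0 -15 0" --pt "0 0 -30 0" --pt "0 0 -50 0" --pt "0 0 -75 0" --pt "0 0 -100 0" --pt "0 0 -115 0" --pt "0 0 -120 0" --pt "0 0 -120 0"

```text
time_s: 6.55
position: [0.5713, 0.1103, 0.1835]
tool_rot: [[-0.939, -0.343, 0.0], [-0.343, 0.939, -0.0], [-0.0, -0.0, -1.0]]
ft_force: [-0.5, 0.4, -0.1]
grip_width: -0.0001
```

```bash
python3 - <<'E'
from mv import *; from fit2 import P
P[1]-=.001
shift(disp(P,(-.0455,-.041,.15))[0],P[2]+np.pi/2)
cv2.imwrite('pics/s4.png',cv2.resize(env.get_image('scene')[160:370,220:480,::-1],None,fx=2.8,fy=2.8,interpolation=cv2.INTER_CUBIC))
E
```

```text
shift mm [ -43.2 -109.4   33.5] spin -0.0048 from [0.5713 0.1103 0.1835] t 6.55 F [-0.5  0.4 -0.1] w -0.0001
```

View pics/s4.png

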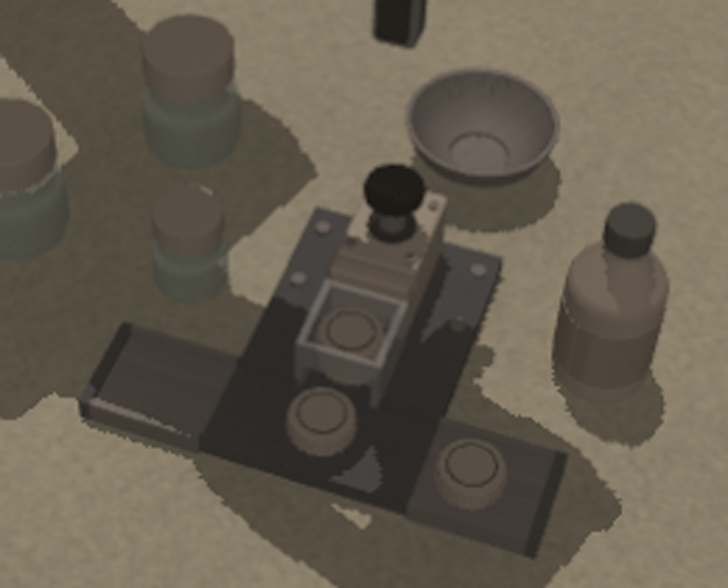

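Plunger is up again (button at ~(393,185)), the stack dropped, and one cap lies on the ledge (~(321,420)). Next I go above the gap between the two caps.

move_arm --pt "-20 -45 5 -0.005" --pt "-40 -85 10 -0.005" --pt "-43 -105 25 -0.005" --pt "-43 -109 33 -0.005" --pt "-43 -109 33 -0.005" --pt "-43 -109 33 -0.005"

```text
time_s: 7.2
position: [0.6484, 0.0238, 0.1502]
tool_rot: [[-0.937, -0.349, -0.001], [-0.349, 0.937, 0.0], [0.001, 0.001, -1.0]]
ft_force: [-0.1, 0.6, 1.2]
grip_width: 0.0002
```

```bash
python3 - <<'E'
from mv import *; from fit2 import P
P[1]-=.001
c=env.get_calibration('wrist')
shift(disp(P,(-.0455,-.041,.15))[0],P[2]+np.pi/2)
E=wristE(); np.save('E5.npy',E)
im=env.get_image('wrist')[:,:,::-1].copy(); cv2.imwrite('pics/w5.png',im)
K=np.array([(-.0455+sx*.024,sy*.115,.010) for sx,sy in((-1,-1),(-1,1),(1,1),(1,-1))])
K2=np.array([(sx*.0225,sy*.0225,.044) for sx,sy in((-1,-1),(-1,1),(1,1),(1,-1))])
for k,col in((K,(0,255,0)),(K2,(0,0,255))):
    cv2.polylines(im,[proj(disp(P,k),c,E)[:,::-1].round().astype(int)],True,col,1)
cv2.imwrite('pics/w5o.png',im)
cs,sn=np.cos(P[2]),np.sin(P[2])
for n in('wrist','top'):
  if n=='top': cv2.imwrite('pics/t5.png',env.get_image('top')[:,:,::-1])
  for d in env.tip_of(n,'cap_bottom_centre'):
    cc=env.get_calibration(n); w=ray2z(d['point'],cc,.017,E if n=='wrist' else None)-P[:2]
    print(n,d['point'],round(d['conf'],2),'local',(cs*w[0]+sn*w[1]).round(4),(-sn*w[0]+cs*w[1]).round(4))
E
```

```text
shift mm [-0.5 -1.7  0.2] spin 0.0011 from [0.6484 0.0238 0.1502] t 7.2 F [-0.1  0.6  1.2] w 0.0002
wrist [174.8, 321.7] 0.66 local -0.0438 0.0009
```

View pics/w5o.png

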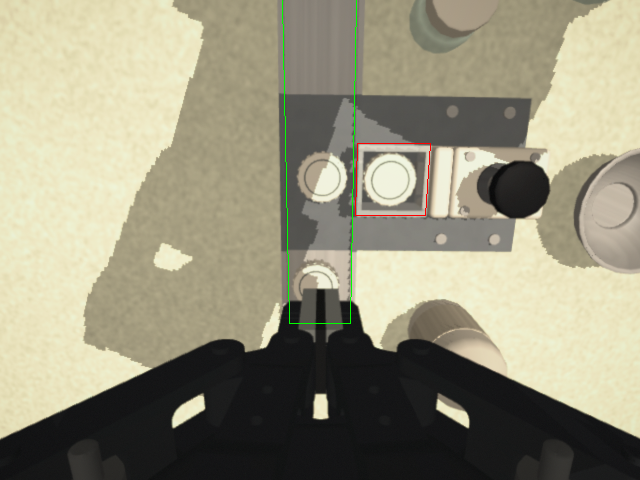

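```bash
python3 - <<'E'
from mv import *; from fit2 import P
P[1]-=.001
cs,sn=np.cos(P[2]),np.sin(P[2])
def loc(w): w=w-P[:2]; return (np.array([cs*w[0]+sn*w[1],-sn*w[0]+cs*w[1]])).round(4)
c=env.get_calibration('top')
print('bottle',loc(ray2z((160.1,279.6),c,0)),'jar',loc(ray2z((282.1,340.7),c,0)))
E=np.load('E5.npy');cw=env.get_calibration('wrist')
for rc in((178,322),): print('cap top',loc(ray2z(rc,cw,.024,E)))
print('waiting',loc(ray2z((210+415/3.6,205+175/3.6),cw,.024,np.load('E1.npy'))))
shift(disp(P,(-.0445,-.038,.016))[0],P[2]+np.pi/2)
E
```

```text
bottle [ 0.0568 -0.1201] jar [0.0315 0.1025]
cap top [-0.0437 -0.0006]
waiting [-0.0474 -0.0782]
shift mm [  3.1  -0.2 135.2] spin 0.0013 from [0.649  0.0236 0.1512] t 7.4 F [-0.1  0.2 -0. ] w 0.0
```

move_arm --pt "3 0 30 0" --pt "3 0 60 0" --pt "3 0 85 0" --pt "3 0 105 0" --pt "3 0 118 0" --pt "3 0 126 0" --pt "3 0 131 0" --pt "3 0 134 0" --pt "3 0 135 0" --pt "3 0 135 0"

```text
time_s: 8.4
position: [0.6466, 0.0216, 0.0158]
tool_rot: [[-0.938, -0.348, 0.001], [-0.348, 0.938, -0.0], [-0.001, -0.0, -1.0]]
ft_force: [0.3, 0.5, -0.0]
grip_width: -0.0001
```

```bash
python3 - <<'E'
from mv import *; from fit2 import P
P[1]-=.001
shift(disp(P,(-.0445,-.038,.016))[0],P[2]+np.pi/2)
cv2.imwrite('pics/w6.png',env.get_image('wrist')[:,:,::-1])
cv2.imwrite('pics/s6.png',cv2.resize(env.get_image('scene')[160:370,220:480,::-1],None,fx=2.8,fy=2.8,interpolation=cv2.INTER_CUBIC))
E
```

```text
shift mm [ 0.1  0.7 -0.2] spin 0.0002 from [0.6466 0.0216 0.0158] t 8.4 F [ 0.3  0.5 -0. ] w -0.0001
```

View pics/w6.png

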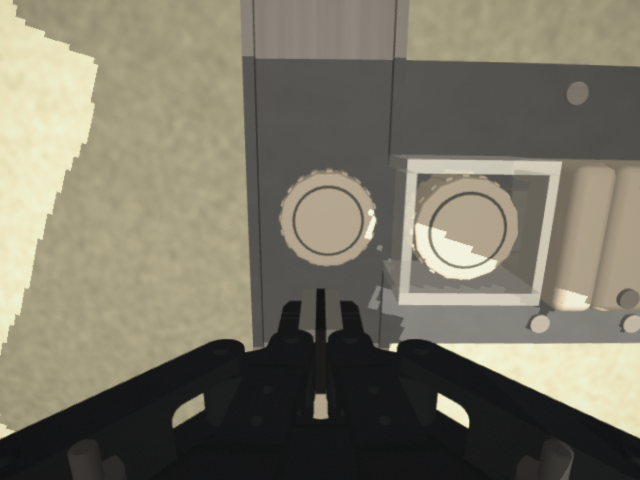

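View pics/s6.png

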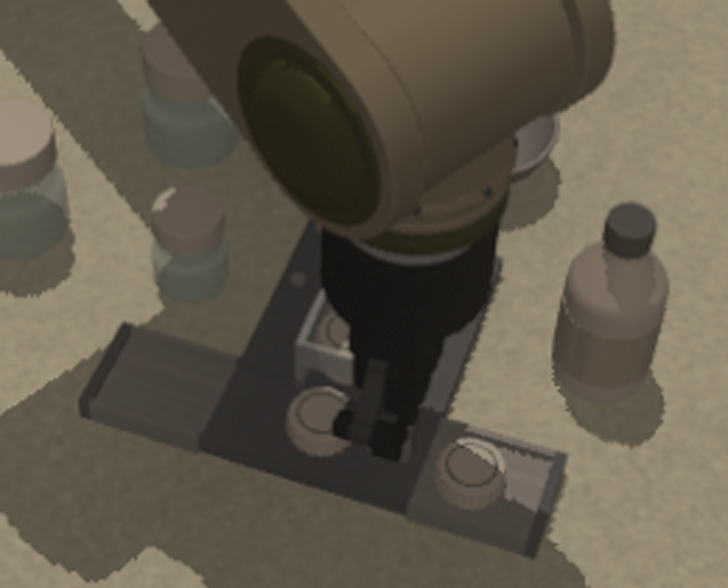

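move_arm --pt "2 2 0 0" --pt "4 2 0 0" --pt "7 2 0 0" --pt "10 2 0 0" --pt "13 2 0 0" --pt "16 2 0 0" --pt "19 2 0 0" --pt "22 2 0 0" --pt "25 2 0 0" --pt "28 2 0 0" --pt "31 2 0 0" --pt "34 2 0 0" --pt "37 2 0 0" --pt "40 2 0 0" --pt "43 2 0 0" --pt "46 2 0 0" --pt "48 2 0 0" --pt "49 2 0 0" --pt "50 2 0 0" --pt "50 2 0 0"

```text
time_s: 10.5
position: [0.5987, 0.0061, 0.0153]
tool_rot: [[-0.938, -0.348, -0.0], [-0.348, 0.938, -0.0], [0.0, -0.0, -1.0]]
ft_force: [0.3, 0.1, -0.1]
grip_width: -0.0003
```

```bash
python3 - <<'E'
from mv import *; from fit2 import P
P[1]-=.001
shift(disp(P,(-.0445,.058,.016))[0],P[2]+np.pi/2)
cv2.imwrite('pics/w7.png',env.get_image('wrist')[:,:,::-1])
E
```

```text
shift mm [45.8 -1.4 -0.7] spin 0.0002 from [0.5987 0.0061 0.0153] t 10.5 F [ 0.3  0.1 -0.1] w -0.0003
```

View pics/w7.png

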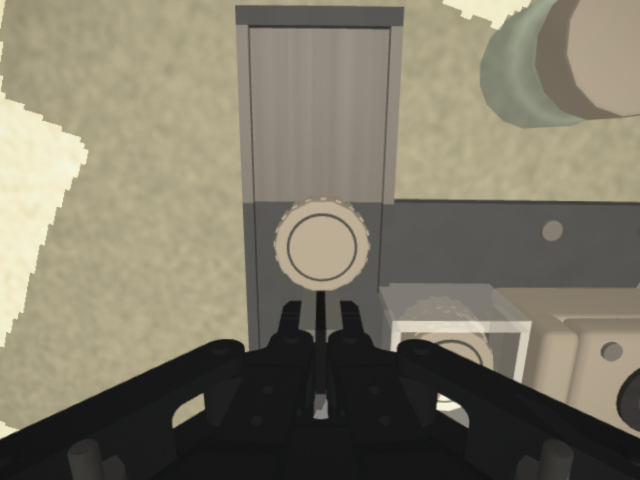

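move_arm --pt "1 0 0 0" --pt "3 0 0 0" --pt "6 0 0 0" --pt "9 0 0 0" --pt "12 0 0 0" --pt "15 0 0 0" --pt "18 0 0 0" --pt "21 0 0 0" --pt "24 0 0 0" --pt "27 0 0 0" --pt "30 0 0 0" --pt "33 0 0 0" --pt "36 0 0 0" --pt "39 0 0 0" --pt "42 0 0 0" --pt "44 0 0 0" --pt "45 0 0 0" --pt "46 0 0 0" --pt "46 0 0 0"

```text
time_s: 12.45
position: [0.5556, -0.0099, 0.0153]
tool_rot: [[-0.938, -0.348, -0.0], [-0.348, 0.938, 0.0], [0.0, 0.0, -1.0]]
ft_force: [-0.3, -0.5, 0.2]
grip_width: -0.0
```

```bash
python3 - <<'E'
from mv import *; from fit2 import P
P[1]-=.001
c=env.get_calibration('wrist');E=wristE()
shift(disp(P,(-.0445,.058,.016))[0],P[2]+np.pi/2)
im=env.get_image('wrist')[:,:,::-1].copy()
for k in ([(-.0215,.055,.01),(-.0695,.055,.01)],):
    cv2.polylines(im,[proj(disp(P,k),c,E)[:,::-1].round().astype(int)],True,(0,255,0),1)
cv2.imwrite('pics/w8.png',im)
E
```

```text
shift mm [-0.2 -1.4 -0.7] spin 0.0001 from [ 0.5556 -0.0099  0.0153] t 12.45 F [-0.3 -0.5  0.2] w -0.0
```

View pics/w8.png

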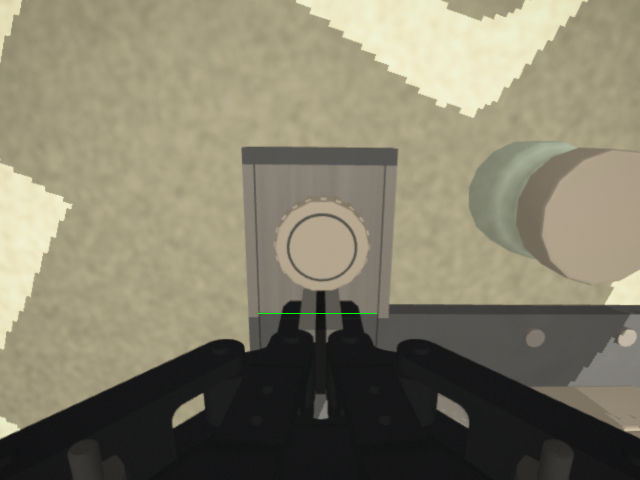

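move_arm --pt "-3 0 0 0" --pt "-8 0 0 0" --pt "-12 0 -5 0" --pt "-12 0 -20 0" --pt "-12 0 -50 0" --pt "-12 0 -90 0" --pt "-12 0 -130 0" --pt "-12 0 -170 0" --pt "-12 0 -200 0" --pt "-12 0 -220 0" --pt "-12 0 -220 0" --pt "-12 0 -220 0"

```text
time_s: 13.7
position: [0.5668, -0.0055, 0.2349]
tool_rot: [[-0.938, -0.348, -0.0], [-0.348, 0.938, 0.0], [0.0, 0.0, -1.0]]
ft_force: [-0.4, 0.1, -0.2]
grip_width: 0.0002
```

```bash
python3 - <<'E'
from mv import *; from fit2 import P
P[1]-=.001
cs,sn=np.cos(P[2]),np.sin(P[2])
def loc(w): w=w-P[:2]; return (np.array([cs*w[0]+sn*w[1],-sn*w[0]+cs*w[1]])).round(4)
c=env.get_calibration('wrist');E=wristE()
cv2.imwrite('pics/w9.png',env.get_image('wrist')[:,:,::-1])
for n in('cap_bottom_centre','cap_waiting_centre'):
    for d in env.tip_of('wrist',n): print(n,d['point'],round(d['conf'],2),loc(ray2z(d['point'],c,.017,E)))
cv2.imwrite('pics/s9.png',cv2.resize(env.get_image('scene')[160:370,200:480,::-1],None,fx=2.8,fy=2.8,interpolation=cv2.INTER_CUBIC))
print(env.observe()['position'])
E
```

```text
cap_bottom_centre [168.2, 320.2] 0.79 [-0.044   0.0861]
[ 0.56659737 -0.00560435  0.23407544]
```

View pics/w9.png

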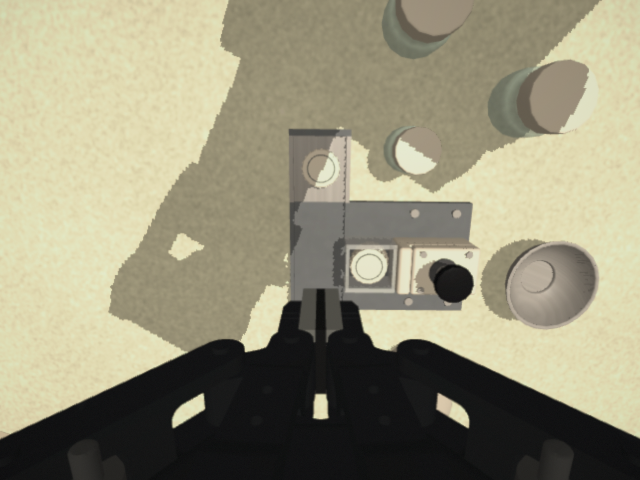

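View pics/s9.png

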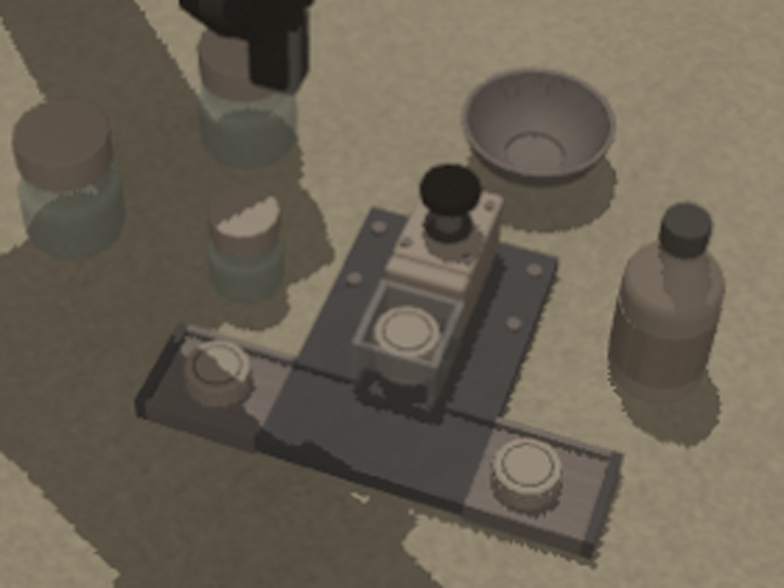

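The cap lies flat in the empty tray (scene crop ~(217,372)). The waiting cap, jar, bottle and bowl are where they were, and the arm is clear.

```bash
python3 -c "
from rig import env
print(env.close_job())"
```

```text
the job is handed in; nothing more can be done
None
```

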